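# Find the medium foam block by feel and stand the candlestick on it

### The arm

A 6-joint arm with a two-finger parallel gripper is mounted at the origin on the work surface. World frame = base frame: x ahead of the robot, y to its left, z up, the work surface at z = 0. Lengths are in mm, angles in rad, forces in N, time in s.
With the tool pointing down it reaches from about 350 to 925 mm from the base axis. Payload 6.4 kg.
Tool frame: the origin (TCP) lies midway between the tips of the shut fingers; the grasp point (between the pads) lies 19 mm behind it; z points along the fingers, y is the line along which they close (so a half turn about z gives the same grasp; the last joint's range is limited). The gripper opens to 94 mm and grips with 3 to 60 N. Pads are 16 mm wide; open, the fingers measure 119 mm over their backs; the gripper's body (75 mm by 177 mm) begins 78 mm behind the grasp point.
Start: joints at [-1.479, 0.245, 1.558, -0, 1.339, -0.174], TCP at [170.747, -627.184, 205.455] pointing down, gripper open.
Joint ranges: [-3.13, 3.13], [-1.02, 2.26], [0.13, 2.54], [-0.95, 4.09], [0.21, 2.88], [-2.74, 2.74]. Speed limits (rad/s): [2.57, 2.57, 3.14, 3.14, 3.14, 3.14].

### API

Orientations are given as a rotation vector (axis times angle).
In Python, from bench import ctrl, cams, nets gives the robot as it stands.
- The arm moves only by the tool drive_tool, never from a script. Its arguments are lists of equal length, an entry for each row: "offset": the shift along the tool's x, y, z in mm, a list of three; "angular": the turn, a rotation vector about the tool's x, y, z in rad, a list of three; "gripper": the opening, from 0 (shut) to 1 (fully open). A call has 1 to 10 rows; each row shifts and turns the commanded pose from where the row before left it, along the tool's axes as they then stand; what a row does not reach is not made up. A row lasts 1/8 s, in which the tool goes at most 62.5 mm and 10.7 degrees, less where a joint would pass 70% of its speed; a pose out of reach is approached as far as the arm can. A call is refused whole if a number of a shift passes 62.5 or a number of a turn 0.188, either way. A call with a gripper value outside its range is refused whole. The fingers move at their own pace and stop on an object; "grip_force" is the grip in N (left out, the last holds). Time passes only in rows, so rows that do not move let the fingers close. It gives the time, the measured TCP pose, the force, the opening and the grip force at its end, in the units of the state.
- ctrl.sense(): the state, without advancing time (a new reading comes with each control period).
- cams.snapshot(name): name is "scene" or "top" or "wrist"; returns a dict with "img" (480x640x3 uint8, red, green, blue), "fx", "fy", "cx", "cy" (pixels), "R" (3x3) and "t" (3): a world point X has camera coordinates R X + t; the wrist camera has in their place "hand_eye" (4x4, takes a point from camera to tool coordinates, whose origin is the TCP and whose axes are the flange's). Camera axes: x right, y down, z forward; pixel columns grow to the right and rows downward; lengths in mm; the calibration is good to about 2 mm. A picture is of the moment at which its call begins: read the wrist's pose just before it. There is no depth.
- ctrl.finish_job(): hands the job in; it is judged then, once.
Trained networks look in the newest picture that a camera, given by its name, has taken for a name from the list of things; names that differ only in an ending like _2 or _b are one class to them, and where a whole thing is asked for, a point or a joint stands for the part that bears it (a point fixed in the world has none). Each returns a list of dicts, best first, with "p" (0 to 1); they miss things now and then, are a little off and sometimes report something else, mostly with a low value. They report only what shows in the picture. A call takes as long as a camera call. They do not tell look-alikes from the thing itself.
- nets.trace(camera, label): "pixels" (480x640 bool, what is visible of it) and "pixel" ([row, column] in pixels, amid what is visible of it).
The state is a dict: "time_s": time; "q": joint angles; "qvel": joint speeds; "joint_torque": joint torques, N m; "eef_pos": TCP position; "eef_rot": TCP orientation; "contact_force": force on the tool from outside, world axes, zero at the start; "ft_torque": the same for the moment, N m; "finger_gap": opening from 0.0 (shut) to 1.0 (fully open); "gripper_force": force on a finger pad.
Only numpy, scipy, OpenCV 4.12 (cv2) and the standard library are available. Lean on these libraries where they do the work, as an engineer would, in place of code of your own. Each camera call takes 0.05 s, during which the arm holds its last target. There are 200 camera calls.

### The job

The three padded support blocks look alike, but one foam top is soft, one medium and one firm: feel them by pressing each foam top gently about 5 mm down with the fingers, without crushing it. Set the medium block down fully home between the four corner cleats of the packing tray, foam upwards, then stand the silver candlestick gently upright on the middle of its foam. Leave the other two blocks and everything else on the bench where they are, and let go.

Things in the scene. Friction and masses are not known exactly. Their poses are not given: they have to be found in the camera images.
- block_a_mid (a point): Padded support block, 54 mm tall: pale wooden block 56 x 56 x 36 mm (about 0.2 kg) with an off-white foam pad 50 x 50 x 18 mm on the middle of its top. The point is its centre, 27 mm above its underside; z up, x and y square to its sides. Grip it by the wood. All three look alike: which is soft, medium or firm changes each time and shows only when pressed.
- block_a_top (a point): Middle of the upper face of the foam of block_a, 54 mm above the block's underside when not pressed; sinks with the foam. Pressed 5 mm down, soft foam pushes back with about 1.5 N, medium about 4.2 N, firm about 10 N (0.4 N at first touch, then in proportion to depth). More than 16 N, or fingers deeper than 10 mm, crush it.
- block_a_foam (a joint): How far the foam of block_a is pressed down (m): 0 free, 0.013 squashed flat.
- block_b_mid (a point): Padded support block, 54 mm tall: pale wooden block 56 x 56 x 36 mm (about 0.2 kg) with an off-white foam pad 50 x 50 x 18 mm on the middle of its top. The point is its centre, 27 mm above its underside; z up, x and y square to its sides. Grip it by the wood. All three look alike: which is soft, medium or firm changes each time and shows only when pressed.
- block_b_top (a point): Middle of the upper face of the foam of block_b, 54 mm above the block's underside when not pressed; sinks with the foam. Pressed 5 mm down, soft foam pushes back with about 1.5 N, medium about 4.2 N, firm about 10 N (0.4 N at first touch, then in proportion to depth). More than 16 N, or fingers deeper than 10 mm, crush it.
- block_b_foam (a joint): How far the foam of block_b is pressed down (m): 0 free, 0.013 squashed flat.
- block_c_mid (a point): Padded support block, 54 mm tall: pale wooden block 56 x 56 x 36 mm (about 0.2 kg) with an off-white foam pad 50 x 50 x 18 mm on the middle of its top. The point is its centre, 27 mm above its underside; z up, x and y square to its sides. Grip it by the wood. All three look alike: which is soft, medium or firm changes each time and shows only when pressed.
- block_c_top (a point): Middle of the upper face of the foam of block_c, 54 mm above the block's underside when not pressed; sinks with the foam. Pressed 5 mm down, soft foam pushes back with about 1.5 N, medium about 4.2 N, firm about 10 N (0.4 N at first touch, then in proportion to depth). More than 16 N, or fingers deeper than 10 mm, crush it.
- block_c_foam (a joint): How far the foam of block_c is pressed down (m): 0 free, 0.013 squashed flat.
- tray_recess (a point): Centre of the place for a block on the plywood packing tray (216 x 266 mm, lip 18 mm high), on the tray's upper face, 10 mm above the bench. Four L-shaped corner cleats, 9 mm high, legs 20 mm long, stand round a square 64 x 64 mm, the middles of its sides open for fingers; x and y square to it. The tray is fixed.
- candlestick_nozzle (a point): Weighted silver candlestick, 0.45 to 0.55 kg, 122 mm tall, foot 50 mm across. The point is on its axis, 102 mm up, in the middle of the cylindrical nozzle (23 mm across, from 86 to 116 mm up, topped by a rim 30 mm across), the place to grip. On the medium foam it sinks about 5 to 7 mm, on the soft one it squashes the foam flat, on the firm one it sinks under 3.5 mm.
- candlestick_foot (a point): Middle of the underside of the candlestick's foot; z is its axis, up.
- caster_mid (a point): Bystander: silver sugar caster, 49 mm across, 93 mm tall; the point is half-way up.
- tin_mid (a point): Bystander: dark tin can, 72 mm across, 100 mm tall; the point is half-way up.
- dish_mid (a point): Bystander: small silver dish, 76 mm across, 12 mm high; the point is half-way up.
- pot_mid (a point): Bystander: small lidded silver pot in the other half of the tray, 60 mm across, 46 mm tall; the point is 20 mm up.
- brush_grip (a point): Bystander: brush 170 mm long lying on the bench; the point is on its handle.
- spatula_grip (a point): Bystander: spatula with a wooden handle and a steel blade, 170 mm long, lying on the bench; the point is on its handle.
There are look-alikes about, which are no part of the job. Leave any blue or pink look-alike of the part that bears candlestick_nozzle alone.

How it is judged:
By the outcome, as a careful person would: the job done as asked, in the order asked, and still so for the second after the job is handed in, with the robot touching nothing.
It also fails if it takes over 72 s, if anything falls off the work surface, if the arm or the gripper's body presses on something with over 40 N, if the wrist force passes 120 N, or if a joint passes its speed limit or range.

## Working session

There is one attempt and no reset: what is moved stays moved. The work goes in short steps, Python scripts to look and compute and a tool call to move; the robot and the scene stay as the last step left them, time stands still between calls to the robot, and variables do not carry over. Pictures are saved under pics/ and viewed, at most 10 in all, crops included, and the job is handed in when it is done.

Besides the shell and the picture viewer there is one more tool, called after "Request:" by a JSON object that holds its "fn" and its "kwargs". drive_tool: Moves the arm, as the interface text tells. Its arguments: {"type":"object","properties":{"offset":{"type":"array","items":{"type":"array","items":{"type":"number"}}},"angular":{"type":"array","items":{"type":"array","items":{"type":"number"}}},"gripper":{"type":"array","items":{"type":"number"}},"grip_force":{"type":"number"}},"required":["offset","angular","gripper"]}

```bash
mkdir -p pics; cat > h.py <<'E'
import numpy as np,cv2
from bench import ctrl,cams,nets
from scipy.spatial.transform import Rotation as Ro
def ray(s,uv,pose=None):
    d=np.array([(uv[0]-s['cx'])/s['fx'],(uv[1]-s['cy'])/s['fy'],1.])
    if 'R' in s:
        R=np.array(s['R']);return -R.T@np.array(s['t']),R.T@d
    H=np.array(s['hand_eye']);p,r=pose;Rt=Ro.from_rotvec(r).as_matrix()
    return Rt@H[:3,3]+p, Rt@H[:3,:3]@d
def onz(s,uv,z,pose=None):
    o,d=ray(s,uv,pose);return o+d*(z-o[2])/d[2]
def save(n,img):cv2.imwrite(n,np.ascontiguousarray(img[:,:,::-1]))
E
python3 - <<'E'
from h import *
S={}
for n in['scene','top']:
    S[n]=cams.snapshot(n);save(f'pics/{n}0.png',S[n]['img'])
    print(n,S[n]['fx'],ray(S[n],(320,240)))
for l,z in[('block_a_mid',54),('candlestick_nozzle',116),('caster_mid',93),('tin_mid',100),('dish_mid',12),('pot_mid',46),('brush_grip',10),('spatula_grip',10)]:
  for n in['scene','top']:
    for r in nets.trace(n,l)[:4]:
        v,u=r['pixel'];print(l,n,round(r['p'],2),[int(v),int(u)],onz(S[n],(u,v),z).round(0),r['pixels'].sum())
print({k:v for k,v in ctrl.sense().items()})
E
```

```text
scene 622.9244322053506 (array([1216.276419  ,  592.46773834, 1375.47992853]), array([-0.42317469, -0.36772768, -0.82808613]))
top 602.2505335785468 (array([ 395.05248755,   10.03256707, 1492.58582641]), array([ 0.10052759,  0.02191663, -0.99470668]))
block_a_mid scene 0.85 [230, 337] [489.  20.  54.] 619
block_a_mid scene 0.57 [278, 366] [552. 168.  54.] 643
block_a_mid scene 0.48 [275, 371] [537. 172.  54.] 446
block_a_mid top 0.88 [271, 338] [464.  -4.  54.] 558
candlestick_nozzle scene 0.86 [363, 355] [764. 303. 116.] 502
candlestick_nozzle scene 0.81 [292, 318] [685. 126. 116.] 507
candlestick_nozzle scene 0.68 [173, 319] [ 414. -108.  116.] 721
candlestick_nozzle scene 0.62 [277, 364] [584. 182. 116.] 733
candlestick_nozzle top 0.61 [164, 225] [710. 263. 116.] 426
candlestick_nozzle top 0.6 [163, 306] [714.  73. 116.] 392
candlestick_nozzle top 0.6 [161, 270] [716. 158. 116.] 378
candlestick_nozzle top 0.56 [196, 300] [635.  86. 116.] 381
caster_mid scene 0.74 [320, 365] [659. 246.  93.] 479
caster_mid scene 0.74 [229, 336] [509.  32.  93.] 657
caster_mid top 0.69 [200, 240] [6
[... 900 characters left out ...]
02.  10.] 911
{'time_s': 0.9, 'q': array([-1.47912504e+00,  2.45088758e-01,  1.55779443e+00,  1.06115494e-05,
        1.33867857e+00, -1.74109850e-01]), 'qvel': array([-0.0016401 ,  0.00076819,  0.0001511 ,  0.00042709, -0.00057572,
       -0.00229714]), 'joint_torque': array([-3.45224623e-05, -4.15831518e+01, -3.14878428e+01,  6.85822475e-02,
        2.89202901e-02, -1.85907550e-05]), 'eef_pos': array([ 170.7352403 , -627.19689415,  205.46544906]), 'eef_rot': array([3.11386283e+00, 4.16252377e-01, 1.42076720e-05]), 'contact_force': array([-0.94028668, -0.2033954 ,  0.2017055 ]), 'ft_torque': array([0.02244267, 0.02784578, 0.02976225]), 'gripper_force': 0.0, 'finger_gap': 0.9992926505394114}
```

View pics/scene0.png

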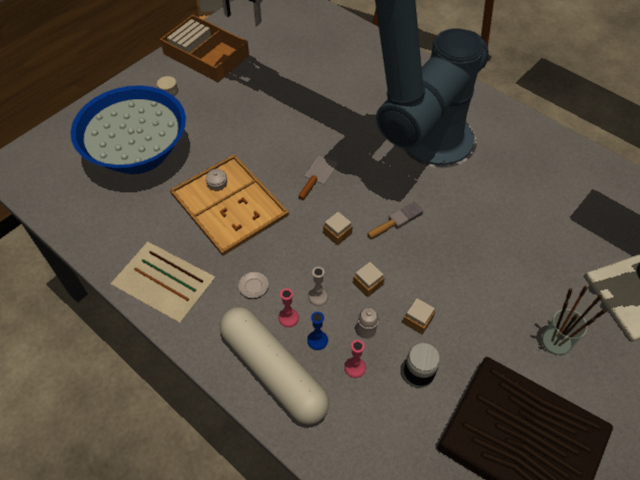

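View pics/top0.png

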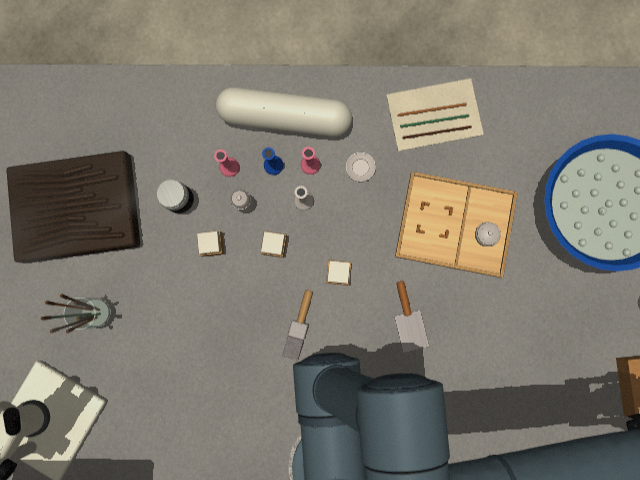

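Scene/top pictures: candlestick candidates are silver (scene r285,c318; top r197,c302), pink (scene 307,288 and 358,356; top 163,226 and 160,309), blue (scene 330,317; top 160,271). The silver one at top (r197,c302) is the one I want. The blocks are at top (243,210), (244,273) and (272,339), and the recess is at about (219,435).

```bash
cat > m.py <<'E'
from h import *
s=cams.snapshot('top');im=s['img'];sc=cams.snapshot('scene')
hsv=cv2.cvtColor(im,cv2.COLOR_RGB2HSV)
big=cv2.resize(im,None,fx=4,fy=4,interpolation=cv2.INTER_CUBIC)
for c in[(210,243),(273,244),(339,272)]:
    x,y=c;p=im[y-25:y+25,x-25:x+25].min(2)
    v=float(im[y-3:y+3,x-3:x+3].min(2).mean())
    p4=cv2.resize(p,None,fx=8,fy=8,interpolation=cv2.INTER_LINEAR)
    m=(p4>0.78*v).astype('uint8')
    n,L,st,ce=cv2.connectedComponentsWithStats(m);k=L[200,200]
    pts=np.argwhere(L==k)[:,::-1]
    pw=np.array([onz(s,((q[0]+.5)/8-.5+x-25,(q[1]+.5)/8-.5+y-25),54)[:2] for q in pts[::5]])
    r=cv2.minAreaRect(pw.astype('float32'));print(c,v,r,pw.mean(0))
# cleats
x0,y0=395,165
p=im[y0:y0+115,x0:x0+125]
save('pics/crop.png',np.hstack([cv2.resize(p,(500,460),interpolation=cv2.INTER_CUBIC),cv2.resize(sc['img'][255:325,275:321],(300,460),interpolation=cv2.INTER_CUBIC)]))
E
python3 m.py
```

```text
(210, 243) 189.22222222222223 ((533.627685546875, 313.144775390625), (50.122657775878906, 49.19789505004883), 7.133704662322998) [533.2676778  312.79305793]
(273, 244) 191.91666666666666 ((533.0410766601562, 156.69064331054688), (48.35274887084961, 48.742088317871094), 81.69532775878906) [532.90594757 156.70608877]
(339, 272) 193.25 ((465.05517578125, -2.930887222290039), (48.68534851074219, 48.892974853515625), 85.03495025634766) [465.05363472  -2.80146691]
```

View pics/crop.png

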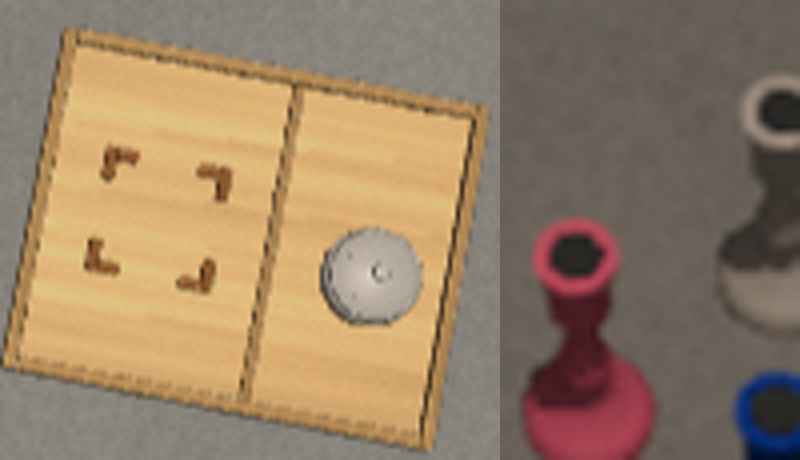

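```bash
python3 - <<'E'
from h import *
s=cams.snapshot('top')
P=[onz(s,(395+x/4-.4,165+y/4-.4),19)[:2] for x,y in[(107,147),(231,168),(213,292),(88,272)]]
print(np.round(P,1),np.mean(P,0),cv2.minAreaRect(np.array(P,'float32')))
print('candle rim',onz(s,(301,189),122), 'hand_eye',cams.snapshot('wrist')['hand_eye'])
E
```

```text
[[ 642.3 -206.7]
 [ 629.8 -282.8]
 [ 552.9 -271. ]
 [ 564.5 -194.6]] [ 597.38631418 -238.77743519] ((597.47509765625, -238.81845092773438), (77.25221252441406, 78.7121353149414), 81.16885375976562)
candle rim [651.52861587  85.50375381 122.        ] hand_eye [[-8.62216509e-04 -9.61971268e-01 -2.73149294e-01  7.84945934e+01]
 [ 9.99999442e-01 -9.96366763e-04  3.52408637e-04  5.04164247e-01]
 [-6.11163861e-04 -2.73148837e-01  9.61971590e-01 -1.79268951e+02]
 [ 0.00000000e+00  0.00000000e+00  0.00000000e+00  1.00000000e+00]]
```

Request:
{"fn": "drive_tool", "kwargs": {"offset": [[0, -62, 0], [0, -62, 0], [0, -62, 0], [0, -62, 0], [0, -62, 0], [0, -62, 0]], "angular": [[0, 0, 0], [0, 0, 0], [0, 0, 0], [0, 0, 0], [0, 0, 0], [0, 0, 0]], "gripper": [0, 0, 0, 0, 0, 0], "grip_force": 10}}

```text
time_s: 1.85
eef_pos: [74.2, -272.4, 206.1]
eef_rot: [-3.114, -0.418, 0.0]
contact_force: [0.5, 0.9, 1.5]
finger_gap: 0.4
gripper_force: 0.0
```

Request:
{"fn": "drive_tool", "kwargs": {"offset": [[56, -19.6, 0], [56, -19.6, 0], [56, -19.6, 0], [56, -19.6, 0], [56, -19.6, 0], [56, -19.6, 0], [56, -19.6, 0], [56, -19.6, 0], [0, 0, 0], [0, 0, 0]], "angular": [[0, 0, 0], [0, 0, 0], [0, 0, 0], [0, 0, 0], [0, 0, 0], [0, 0, 0], [0, 0, 0], [0, 0, 0], [0, 0, 0.133], [0, 0, 0.133]], "gripper": [0, 0, 0, 0, 0, 0, 0, 0, 0, 0]}}

```text
time_s: 3.1
eef_pos: [464.5, -5.5, 205.9]
eef_rot: [-3.141, 0.004, 0.002]
contact_force: [0.6, 1.1, -0.9]
finger_gap: 0.003
gripper_force: 0.0
```

Request:
{"fn": "drive_tool", "kwargs": {"offset": [[0, -2.5, 50], [0, 0, 50], [0, 0, 40], [0, 0, 0], [0, 0, 0]], "angular": [[0, 0, 0], [0, 0, 0], [0, 0, 0], [0, 0, 0], [0, 0, 0]], "gripper": [0, 0, 0, 0, 0]}}

```text
time_s: 3.72
eef_pos: [465.5, -4.1, 68.0]
eef_rot: [3.141, -0.0, 0.004]
contact_force: [0.2, 0.5, 0.4]
finger_gap: 0.005
gripper_force: 0.0
```

Request:
{"fn": "drive_tool", "kwargs": {"offset": [[0, 0, 6], [0, 0, 5], [0, 0, 3.5], [0, 0, 2], [0, 0, 0], [0, 0, 0]], "angular": [[0, 0, 0], [0, 0, 0], [0, 0, 0], [0, 0, 0], [0, 0, 0], [0, 0, 0]], "gripper": [0, 0, 0, 0, 0, 0]}}

```text
time_s: 4.47
eef_pos: [464.7, -3.9, 50.7]
eef_rot: [3.141, -0.0, 0.001]
contact_force: [-1.6, 0.4, 5.9]
finger_gap: 0.005
gripper_force: 3.3
```

```bash
python3 - <<'E'
from h import *
for i in range(3):
    s=ctrl.sense();print(s['eef_pos'],s['contact_force']);cams.snapshot('top')
E
```

```text
[464.6711015   -3.86778267  50.65280546] [-1.63177613  0.40771798  5.86780914]
[464.66416514  -3.86024284  50.65639698] [-2.14549433  0.66902368  5.88727484]
[464.68985156  -3.86010707  50.68056806] [-1.4149736  -0.23034101  7.26201416]
```

Request:
{"fn": "drive_tool", "kwargs": {"offset": [[0, 0, 1.2], [0, 0, 0], [0, 0, 0]], "angular": [[0, 0, 0], [0, 0, 0], [0, 0, 0]], "gripper": [0, 0, 0]}}

```text
time_s: 5.0
eef_pos: [464.7, -3.9, 49.7]
eef_rot: [3.141, -0.0, 0.0]
contact_force: [-3.4, 0.7, 8.7]
finger_gap: 0.002
gripper_force: 4.2
```

Request:
{"fn": "drive_tool", "kwargs": {"offset": [[0, 0, -20], [20, -53, -10], [24, -53.5, 0], [24, -54, 10], [0, 0, 0], [0, 0, 9], [0, 0, 0]], "angular": [[0, 0, 0], [0, 0, 0], [0, 0, 0], [0, 0, 0], [0, 0, 0], [0, 0, 0], [0, 0, 0]], "gripper": [0, 0, 0, 0, 0, 0, 0]}}

```text
time_s: 5.88
eef_pos: [531.0, 155.6, 58.5]
eef_rot: [3.141, -0.003, -0.004]
contact_force: [0.3, -0.2, 0.5]
finger_gap: 0.005
gripper_force: 0.0
```

C is firm. Now the middle one (B).

Request:
{"fn": "drive_tool", "kwargs": {"offset": [[1.5, 0, 3.5], [0, 0, 3], [0, 0, 2.5], [0, 0, 0], [0, 0, 0]], "angular": [[0, 0, 0], [0, 0, 0], [0, 0, 0], [0, 0, 0], [0, 0, 0]], "gripper": [0, 0, 0, 0, 0]}}

```text
time_s: 6.5
eef_pos: [534.0, 156.6, 51.0]
eef_rot: [3.141, -0.0, 0.001]
contact_force: [-0.6, -1.9, 2.0]
finger_gap: 0.009
gripper_force: 1.3
```

```bash
python3 - <<'E'
from h import *
for i in range(3):
    s=ctrl.sense();print(s['eef_pos'],s['contact_force']);cams.snapshot('top')
E
```

```text
[534.04189102 156.58019202  50.98084962] [-0.64653457 -1.94508637  2.01185924]
[534.03673478 156.6167008   50.94957373] [-0.05594082 -1.29197738  3.01323531]
[534.02847294 156.67765291  50.9291774 ] [-0.22107931 -1.89259243  2.72846422]
```

Request:
{"fn": "drive_tool", "kwargs": {"offset": [[0, 0, 2.2], [0, 0, 0], [0, 0, 0]], "angular": [[0, 0, 0], [0, 0, 0], [0, 0, 0]], "gripper": [0, 0, 0]}}

```text
time_s: 7.02
eef_pos: [534.1, 156.7, 48.7]
eef_rot: [3.142, -0.0, 0.001]
contact_force: [0.1, -2.0, 4.7]
finger_gap: 0.003
gripper_force: 2.2
```

Request:
{"fn": "drive_tool", "kwargs": {"offset": [[0, 0, -20], [0, -52, -10], [0, -52, 0], [0, -52, 10], [0, 0, 0], [0, 0, 9], [0, 0, 0]], "angular": [[0, 0, 0], [0, 0, 0], [0, 0, 0], [0, 0, 0], [0, 0, 0], [0, 0, 0], [0, 0, 0]], "gripper": [0, 0, 0, 0, 0, 0, 0]}}

```text
time_s: 7.9
eef_pos: [532.8, 311.4, 57.9]
eef_rot: [3.141, -0.003, -0.004]
contact_force: [0.7, 0.5, 0.4]
finger_gap: 0.003
gripper_force: 0.0
```

Request:
{"fn": "drive_tool", "kwargs": {"offset": [[0, 0, 4], [0, 0, 4], [0, 0, 3], [0, 0, 0], [0, 0, 0]], "angular": [[0, 0, 0], [0, 0, 0], [0, 0, 0], [0, 0, 0], [0, 0, 0]], "gripper": [0, 0, 0, 0, 0]}}

```text
time_s: 8.52
eef_pos: [533.9, 312.7, 48.6]
eef_rot: [3.142, -0.0, 0.0]
contact_force: [0.1, -1.7, 0.6]
finger_gap: 0.005
gripper_force: 0.6
```

C is firm, B medium and A soft. Now I go above B and look.

Request:
{"fn": "drive_tool", "kwargs": {"offset": [[0, 0, -30], [0, 50, -60], [0, 53, -40], [0, 53, 0], [0, 0, 0], [0, 0, 0]], "angular": [[0, 0, 0], [0, 0, 0], [0, 0, 0], [0, 0, 0], [0, 0, 0], [0, 0, 0]], "gripper": [0, 0.9, 0.9, 0.9, 0.9, 0.9]}}

```text
time_s: 9.28
eef_pos: [533.5, 170.2, 163.9]
eef_rot: [-3.141, 0.001, 0.001]
contact_force: [-0.1, -0.3, 0.5]
finger_gap: 0.499
gripper_force: 0.0
```

```bash
python3 - <<'E'
from h import *
st=ctrl.sense();s=cams.snapshot('wrist');save('pics/w1.png',s['img']);pose=(st['eef_pos'],st['eef_rot'])
o,_=ray(s,(320,240),pose);R=Ro.from_rotvec(pose[1]).as_matrix()@np.array(s['hand_eye'])[:3,:3]
pc=R.T@(np.array([533,157,54])-o);x=int(s['cx']+s['fx']*pc[0]/pc[2]);y=int(s['cy']+s['fy']*pc[1]/pc[2]);print(pose,x,y)
im=s['img'].min(2);v=float(im[y-15:y+15,x-15:x+15].mean());m=(im>.78*v).astype('uint8')
n,L,_,_=cv2.connectedComponentsWithStats(m);pts=np.argwhere(L==L[y,x])[::7,::-1]
pw=np.array([onz(s,q,54,pose)[:2] for q in pts]);print(v,cv2.minAreaRect(pw.astype('float32')),pw.mean(0))
E
```

```text
(array([533.49644932, 170.1783242 , 163.86016065]), array([-3.14103723e+00,  5.99494446e-04,  6.81205027e-04])) 338 237
99.51666666666667 ((551.608154296875, 176.04534912109375), (565.4453125, 308.5625305175781), 89.93916320800781) [578.74795044 169.81282321]
```

View pics/w1.png

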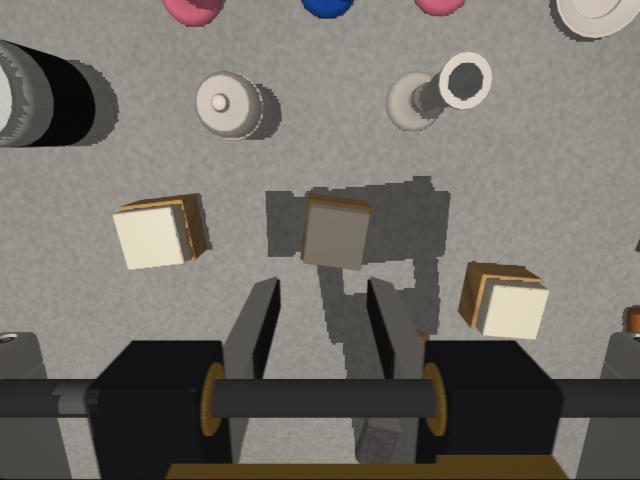

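The wrist picture shows B's shadowed foam in the middle with corners (307,203), (371,210), (361,270), (302,261), the silver candlestick's rim at (465,80) and its foot at (414,101).

```bash
python3 - <<'E'
from h import *
s=cams.snapshot('wrist')
pose=(np.array([533.49644932, 170.1783242 , 163.86016065]), np.array([-3.14103723e+00,  5.99494446e-04,  6.81205027e-04]))
im=cv2.imread('pics/w1.png').min(2)
print(im[215:255:8,337],im[232,295:380:6])
P=np.array([onz(s,q,54,pose)[:2] for q in[(307,203),(371,210),(361,270),(302,261)]]);print(P.round(1),P.mean(0),cv2.minAreaRect(P.astype('float32')))
print('cand',onz(s,(465.5,80),122,pose),onz(s,(414,101),4,pose))
print(ctrl.sense()['eef_pos'],ctrl.sense()['time_s'])
E
```

```text
[100  99 100 100  99] [ 71  76  92 100 100 100 100  99  99 100  99 100  68  75  72]
[[562.4 182.5]
 [556.5 130.5]
 [504.6 137.2]
 [512.8 187.4]] [534.08025458 159.35877317] ((533.4410400390625, 159.36001586914062), (52.317840576171875, 52.34107208251953), 83.62444305419922)
cand [644.18631396  88.72647114 122.        ] [644.23364921  89.30770422   4.        ]
[533.40051937 170.83666348 163.65859081] 9.375
```

Request:
{"fn": "drive_tool", "kwargs": {"offset": [[0, 13.3, 30], [0, 0, 0], [0, 0, 40], [0, 0, 40], [0, 0, 30], [0, 0, 17.5], [0, 0, 0], [0, 0, 0]], "angular": [[0, 0, 0], [0, 0, 0.128], [0, 0, 0], [0, 0, 0], [0, 0, 0], [0, 0, 0], [0, 0, 0], [0, 0, 0]], "gripper": [0.9, 0.9, 0.9, 0.9, 0.9, 0.9, 0.9, 0.9]}}

```text
time_s: 10.38
eef_pos: [534.9, 156.9, 7.8]
eef_rot: [-3.135, 0.201, -0.003]
contact_force: [0.3, -0.6, -0.7]
finger_gap: 0.899
gripper_force: 0.0
```

Request:
{"fn": "drive_tool", "kwargs": {"offset": [[0, 0, 0], [0, 0, 0], [0, 0, 0], [0, 0, 0]], "angular": [[0, 0, 0], [0, 0, 0], [0, 0, 0], [0, 0, 0]], "gripper": [0, 0, 0, 0], "grip_force": 20}}

```text
time_s: 10.88
eef_pos: [534.2, 156.9, 7.2]
eef_rot: [-3.134, 0.202, -0.002]
contact_force: [-0.3, 3.0, 3.8]
finger_gap: 0.595
gripper_force: 20.0
```

Request:
{"fn": "drive_tool", "kwargs": {"offset": [[0, 0, -20], [0, 0, -45], [0, 0, -55], [0, 0, -10], [0, 0, 0]], "angular": [[0, 0, 0], [0, 0, 0], [0, 0, 0], [0, 0, 0], [0, 0, 0]], "gripper": [0, 0, 0, 0, 0]}}

```text
time_s: 11.5
eef_pos: [533.6, 156.4, 136.8]
eef_rot: [3.135, -0.201, 0.001]
contact_force: [-0.9, 0.5, -2.2]
finger_gap: 0.594
gripper_force: 20.0
```

Request:
{"fn": "drive_tool", "kwargs": {"offset": [[4.2, 48, 0], [4.2, 48, 0], [4.2, 48, 0], [4.2, 48, 0], [4.2, 48, 0], [4.2, 48, 0], [4.2, 48, 0], [4.2, 48, 0], [0, 0, 0], [0, 0, 0]], "angular": [[0, 0, 0], [0, 0, 0], [0, 0, 0], [0, 0, 0], [0, 0, 0], [0, 0, 0], [0, 0, 0], [0, 0, 0], [0, 0, 0.03], [0, 0, 0]], "gripper": [0, 0, 0, 0, 0, 0, 0, 0, 0, 0]}}

```text
time_s: 12.75
eef_pos: [516.6, -227.4, 134.3]
eef_rot: [-3.129, 0.248, 0.006]
contact_force: [-0.9, 0.7, -0.9]
finger_gap: 0.595
gripper_force: 20.0
```

```bash
python3 - <<'E'
from h import *
st=ctrl.sense();s=cams.snapshot('wrist');save('pics/w2.png',s['img']);print(repr((st['eef_pos'],st['eef_rot'])))
E
```

```text
(array([ 516.64490512, -227.42748385,  134.26224564]), array([-3.12924005,  0.24843691,  0.0059461 ]))
```

View pics/w2.png

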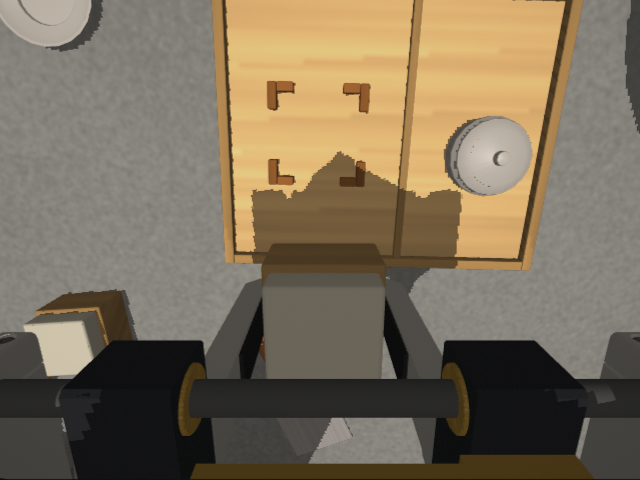

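The wrist picture shows cleat outer corners at (267,82), (369,84), (364,186), (269,184), and the held block's foam front edge at row 286, columns 264 to 383.

```bash
cat > c.py <<'E'
from h import *
s=cams.snapshot('wrist')
pose=(np.array([ 516.64490512, -227.42748385,  134.26224564]), np.array([-3.12924005,  0.24843691,  0.0059461 ]))
im=cv2.imread('pics/w2.png')
P=np.array([onz(s,q,19,pose)[:2] for q in[(266.5,81.5),(369.5,83.5),(364.5,186.5),(268.5,184.5)]]);print(P.round(1),P.mean(0),cv2.minAreaRect(P.astype('float32')))
R=Ro.from_rotvec(pose[1]).as_matrix()
d=R.T@(np.r_[P.mean(0),64]-pose[0]);print('tool offset to recess',d, 'yaw',np.degrees(np.arctan2(R[1,0],R[0,0])))
print([np.degrees(np.arctan2(*(P[b]-P[a])[::-1])).round(1) for a,b in[(0,1),(3,2),(3,0),(2,1)]])
H=np.array(s['hand_eye'])
for q in[(264,286),(383,286),(323,286),(323,244)]:
    z=-127-19-0+0 # foam top: block underside 7 below TCP
    for zt in(-(54-7.2),-(36-7.2)):
        dd=H[:3,:3]@np.array([(q[0]-s['cx'])/s['fx'],(q[1]-s['cy'])/s['fy'],1]);p=H[:3,3]+dd*(zt-H[2,3])/dd[2];print(q,zt,p.round(1))
cv2.imwrite('pics/w2c.png',cv2.resize(np.hstack([im[60:210,240:400],im[230:380,240:400]]),None,fx=2.4,fy=2.4))
E
python3 c.py
```

```text
[[ 641.9 -205. ]
 [ 628.2 -281.5]
 [ 551.9 -267.9]
 [ 565.9 -191.1]] [ 596.96236049 -236.36258567] ((597.0008544921875, -236.3982696533203), (78.07050323486328, 77.44192504882812), 79.69795989990234)
tool offset to recess [80.99979599 -3.6963607  69.94914446] yaw -9.078371234897855
[np.float64(-100.2), np.float64(-100.3), np.float64(-10.4), np.float64(-10.1)]
(264, 286) -46.8 [ 22.9 -22.4 -46.8]
(264, 286) -28.8 [ 15.3 -25.6 -28.8]
(383, 286) -46.8 [ 22.8  24.7 -46.8]
(383, 286) -28.8 [ 15.2  27.9 -28.8]
(323, 286) -46.8 [ 22.9   0.9 -46.8]
(323, 286) -28.8 [ 15.3   0.9 -28.8]
(323, 244) -46.8 [ 40.2   1.  -46.8]
(323, 244) -28.8 [ 34.9   0.9 -28.8]
```

View pics/w2c.png

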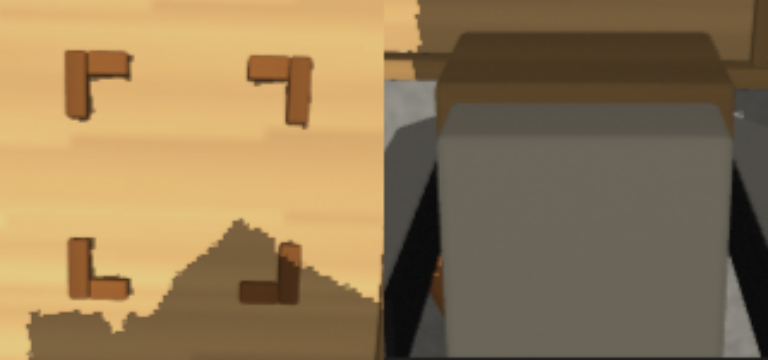

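Request:
{"fn": "drive_tool", "kwargs": {"offset": [[41.6, -1.5, 0], [41.7, -1.5, 0], [0, 0, 40], [0, 0, 40], [0, 0, 13], [0, 0, 0], [0, 0, 0]], "angular": [[0, 0, 0.01], [0, 0, 0], [0, 0, 0], [0, 0, 0], [0, 0, 0], [0, 0, 0], [0, 0, 0]], "gripper": [0, 0, 0, 0, 0, 0, 0]}}

```text
time_s: 13.72
eef_pos: [602.0, -239.7, 45.7]
eef_rot: [3.129, -0.263, 0.005]
contact_force: [0.2, 0.3, -1.4]
finger_gap: 0.592
gripper_force: 20.0
```

```bash
python3 - <<'E'
from h import *
st=ctrl.sense();s=cams.snapshot('wrist');a=s['img'];print(repr((st['eef_pos'],st['eef_rot'])))
t=cams.snapshot('scene')['img']
save('pics/w3.png',np.hstack([cv2.resize(a[100:400,180:460],(400,429)),cv2.resize(t[170:250,200:275],(400,429),interpolation=cv2.INTER_CUBIC)]))
E
```

```text
(array([ 601.96208635, -239.68445058,   45.72243421]), array([ 3.12898283, -0.26307552,  0.00483628]))
```

View pics/w3.png

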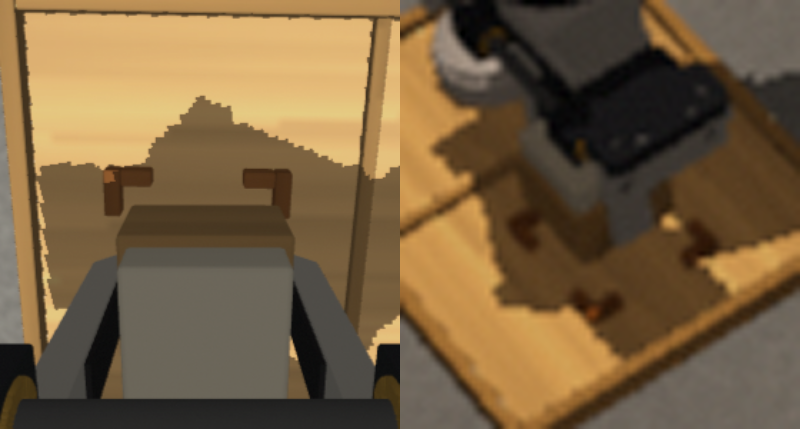

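The wrist crop shows the front cleats' outer corners at pixels (253.5,217) and (383.7,219), and the block's lower front edge at row 244.

```bash
python3 - <<'E'
from h import *
s=cams.snapshot('wrist');st=ctrl.sense();print(st['eef_pos'],st['eef_rot'])
H=np.array(s['hand_eye'])
def T(u,v,z):
    dd=H[:3,:3]@np.array([(u-s['cx'])/s['fx'],(v-s['cy'])/s['fy'],1]);return (H[:3,3]+dd*(z-H[2,3])/dd[2]).round(1)
z=st['eef_pos'][2]
print('cleat',T(253.5,217,z-19),T(383.7,219,z-19),'bottom',T(268,244,7.2),T(378,244,7.2),'foam',T(264,286,-46.8),T(383,286,-46.8))
g=cv2.cvtColor(s['img'],cv2.COLOR_RGB2GRAY)
save('pics/w4.png',cv2.resize(s['img'][205:305,240:400],None,fx=5,fy=5,interpolation=cv2.INTER_CUBIC))
E
```

```text
[ 601.6541858  -239.77831769   45.42976042] [ 3.12915638 -0.26368839  0.00422496]
cleat [ 35.2 -39.5  26.4] [34.  36.3 26.4] bottom [ 24.5 -28.7   7.2] [24.4 30.6  7.2] foam [ 22.9 -22.4 -46.8] [ 22.9  24.7 -46.8]
```

View pics/w4.png

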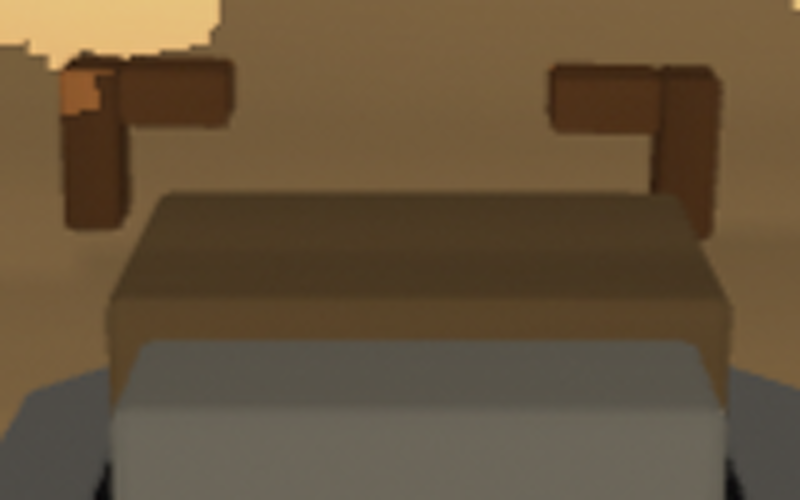

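Request:
{"fn": "drive_tool", "kwargs": {"offset": [[-0.5, -3.3, 4], [0, 0, 10], [0, 0, 5], [0, 0, 3], [0, 0, 3], [0, 0, 0]], "angular": [[0, 0, 0], [0, 0, 0], [0, 0, 0], [0, 0, 0], [0, 0, 0], [0, 0, 0]], "gripper": [0, 0, 0, 0, 0, 0]}}

```text
time_s: 14.62
eef_pos: [600.6, -235.8, 18.3]
eef_rot: [-3.13, 0.264, 0.001]
contact_force: [0.3, -0.0, -0.6]
finger_gap: 0.593
gripper_force: 20.0
```

Request:
{"fn": "drive_tool", "kwargs": {"offset": [[0, 0, 1.2], [0, 0, 0.5], [0, 0, 0]], "angular": [[0, 0, 0], [0, 0, 0], [0, 0, 0]], "gripper": [0, 0, 0]}}

```text
time_s: 15.0
eef_pos: [600.8, -236.0, 17.2]
eef_rot: [3.13, -0.264, 0.0]
contact_force: [-0.5, 0.6, -0.1]
finger_gap: 0.596
gripper_force: 20.0
```

Request:
{"fn": "drive_tool", "kwargs": {"offset": [[0, 0, 0.8], [0, 0, 0], [0, 0, 0], [0, 0, 0], [0, 0, 0]], "angular": [[0, 0, 0], [0, 0, 0], [0, 0, 0], [0, 0, 0], [0, 0, 0]], "gripper": [0, 0, 0.72, 0.72, 0.72]}}

```text
time_s: 15.62
eef_pos: [600.7, -235.9, 16.0]
eef_rot: [3.13, -0.264, 0.0]
contact_force: [0.8, 0.9, -0.5]
finger_gap: 0.718
gripper_force: 0.0
```

Request:
{"fn": "drive_tool", "kwargs": {"offset": [[0, 0, -30], [0, 0, -50], [0, 0, -50], [-20, 0, -20], [-30, 0, 0], [0, 0, 0]], "angular": [[0, 0, 0], [0, 0, 0], [0, 0, 0], [0, 0, 0], [0, 0, 0], [0, 0, 0]], "gripper": [0.72, 0.72, 0.72, 0.5, 0.5, 0.5]}}

```text
time_s: 16.38
eef_pos: [550.5, -227.2, 166.1]
eef_rot: [-3.13, 0.265, 0.0]
contact_force: [0.5, 0.3, -0.3]
finger_gap: 0.504
gripper_force: 0.0
```

```bash
python3 - <<'E'
from h import *
st=ctrl.sense();s=cams.snapshot('wrist');a=s['img'];print(repr((st['eef_pos'],st['eef_rot'])),st['contact_force'])
save('pics/w5.png',np.hstack([cv2.resize(a[40:280,200:440],(600,600),interpolation=cv2.INTER_CUBIC)]))
E
```

```text
(array([ 550.46293996, -227.18110733,  166.07021082]), array([-3.13026024e+00,  2.64939961e-01,  2.00686506e-04])) [ 0.50940186  0.28791579 -0.31715173]
```

View pics/w5.png

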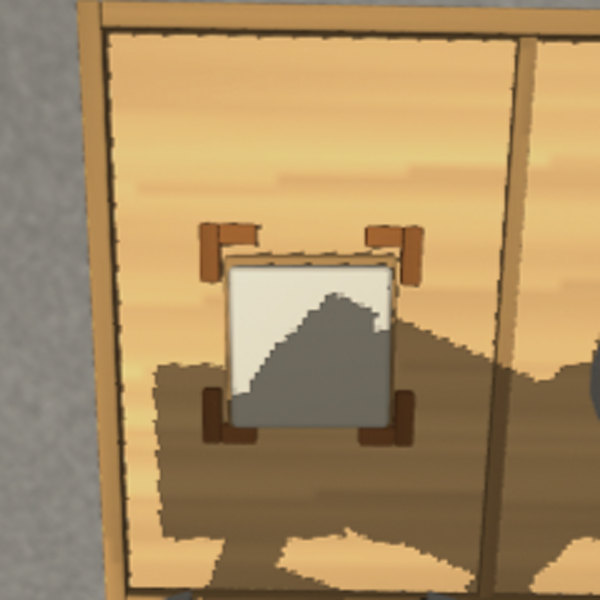

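```bash
python3 - <<'E'
from h import *
s=cams.snapshot('wrist')
pose=(np.array([550.46293996, -227.18110733,  166.07021082]), np.array([-3.13026024e+00,  2.64939961e-01,  2.00686506e-04]))
f=lambda L,z:np.mean([onz(s,(200+x/2.5-.3,40+y/2.5-.3),z,pose)[:2] for x,y in L],0).round(1)
L=[(230,266),(391,266),(391,427),(230,427)]
P=np.array([onz(s,(200+x/2.5-.3,40+y/2.5-.3),64,pose)[:2] for x,y in L],'float32')
print('foam',f(L,64),cv2.minAreaRect(P),'cleats',f([(199,224),(422,227),(413,446),(203,442)],19))
E
```

```text
foam [ 598.6 -237. ] ((598.5556030273438, -236.99301147460938), (51.007667541503906, 49.323158264160156), 80.27490234375) cleats [ 597.5 -236.4]
```

Request:
{"fn": "drive_tool", "kwargs": {"offset": [[-2.7, -45.6, -5], [-2.7, -45.6, -5], [-2.7, -45.6, -5], [-2.7, -45.6, -5], [-2.7, -45.6, 0], [-2.7, -45.6, 0], [-2.7, -45.6, 0], [0, 0, 0], [0, 0, 0]], "angular": [[0, 0, 0], [0, 0, 0], [0, 0, 0], [0, 0, 0], [0, 0, 0], [0, 0, 0], [0, 0, 0], [0, 0, 0], [0, 0, 0]], "gripper": [0.5, 0.5, 0.5, 0.5, 0.5, 0.5, 0.5, 0.5, 0.5]}}

```text
time_s: 17.6
eef_pos: [586.6, 90.1, 185.7]
eef_rot: [3.13, -0.263, -0.001]
contact_force: [0.9, 0.2, -0.1]
finger_gap: 0.501
gripper_force: 0.0
```

```bash
python3 - <<'E'
from h import *
st=ctrl.sense();s=cams.snapshot('wrist');a=s['img'];print(repr((st['eef_pos'],st['eef_rot'])),st['contact_force'])
save('pics/w6.png',a)
E
```

```text
(array([586.60826401,  90.12615144, 185.65899882]), array([ 3.13020911e+00, -2.63476134e-01, -7.39215650e-04])) [ 0.87640839  0.15031232 -0.0593076 ]
```

View pics/w6.png

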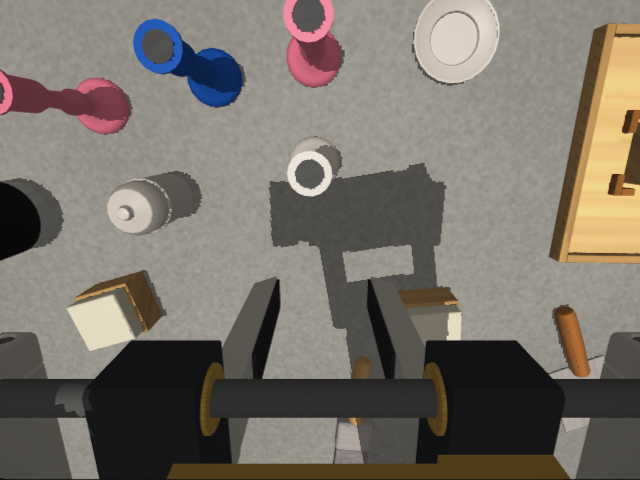

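The picture shows the silver candlestick's rim at pixel (310,173), with pink (309,14) and blue (158,46) well clear of it.

```bash
python3 - <<'E'
from h import *
s=cams.snapshot('wrist')
pose=(np.array([586.60826401,  90.12615144, 185.65899882]), np.array([ 3.13020911e+00, -2.63476134e-01, -7.39215650e-04]))
X=onz(s,(310,173.5),122,pose);R=Ro.from_rotvec(pose[1]).as_matrix();print(X,R.T@(X-pose[0]))
o,_=ray(s,(0,0),pose)
for u in (289,331):print(onz(s,(u,173),122,pose))
E
```

```text
[643.89035797  88.2237258  122.        ] [56.82230408 -7.72205453 63.63113448]
[646.55867371 101.92443785 122.        ]
[641.86739621  74.40559498 122.        ]
```

Request:
{"fn": "drive_tool", "kwargs": {"offset": [[28.4, -4.5, 0], [28.4, -4.5, 0], [0, 0, 0], [0, 0, 40], [0, 0, 40], [0, 0, 22], [0, 0, 0], [0, 0, 0]], "angular": [[0, 0, 0], [0, 0, 0], [0, 0, 0], [0, 0, 0], [0, 0, 0], [0, 0, 0], [0, 0, 0], [0, 0, 0]], "gripper": [0.5, 0.5, 0.5, 0.5, 0.5, 0.5, 0.5, 0.5]}}

```text
time_s: 18.7
eef_pos: [644.8, 89.6, 86.0]
eef_rot: [-3.13, 0.264, -0.005]
contact_force: [-0.2, 0.5, 0.7]
finger_gap: 0.499
gripper_force: 0.0
```

Request:
{"fn": "drive_tool", "kwargs": {"offset": [[0, 0, 0], [0, 0, 0], [0, 0, 0], [0, 0, 0], [0, 0, 0]], "angular": [[0, 0, 0], [0, 0, 0], [0, 0, 0], [0, 0, 0], [0, 0, 0]], "gripper": [0.3, 0, 0, 0, 0], "grip_force": 25}}

```text
time_s: 19.32
eef_pos: [644.5, 89.9, 85.3]
eef_rot: [-3.13, 0.264, -0.003]
contact_force: [0.0, 1.5, 6.2]
finger_gap: 0.299
gripper_force: 25.0
```

```bash
cat > asc.py <<'E'
from h import *
def asc(im,x0,x1,y0,y1,st=1):
    hsv=cv2.cvtColor(im,cv2.COLOR_RGB2HSV)
    for y in range(y0,y1,st):print(y,''.join(" .:-=+*#%@"[min(9,int(im[y,x].max())//26)] for x in range(x0,x1,st)))
E
python3 - <<'E'
from asc import *
st=ctrl.sense();print(st['eef_pos'],st['contact_force'],st['finger_gap'])
s=cams.snapshot('scene')
R=np.array(s['R']);t=np.array(s['t'])
for X in([644.5,89.9,0],[644.5,89.9,122],[644.5,89.9,85]):
    p=R@np.array(X)+t;print((p[:2]/p[2]*[s['fx'],s['fy']]+[s['cx'],s['cy']]).round(1))
asc(s['img'],295,345,260,312)
E
```

```text
[644.50096498  89.856859    85.26333337] [0.02853159 1.48498268 6.18488667] 0.29876778297485174
[318. 296.]
[318.  270.8]
[318.  278.8]
260 =======-::...... ..   ..:::::::::..               
261 ====---:.......  .      .:::::::.                 
262 ==--:...........         .::::..          .       
263 =-:..........::..         .::.                    
264 -:...........:::.          ..                     
265 .............:::.                                 
266 .............:::.                                 
267 .............:::.                                 
268 ............:-::.                             .   
269 ............--::.        ...                      
270 ............:-::..      ....                      
271 .............:::...    ........  .                
272 ..............::.::.   ...  ....   .              
273 ..............::.:::   ........                 . 
274 ..............::..:::.  ....:..                   
275 ...............:..:::::::::..:.           ..      
276 ...............:...::::::::....     ...   ::.    .
277 ...................::::::
[... 1195 characters left out ...]
....:::::::-:-::::::::::...:--==========
300 ====-:........:::::::----::::::::......:-=========
301 =====-:.......::::::------:::::::.......:---======
302 ======-:.......::::::---::::::::............:=====
303 =======-:.......:::::::::::::::..............-====
304 ========--:......:::::::::::::...............:====
305 ==========-:......::::::::::..................:-==
306 ===========-:.........::.:...........:..........-=
307 ============-...................................:-
308 ============-...................................:=
309 ============--:...............................-:-=
310 ==============-:...::.........................--==
311 +==============-::------::...................:====
```

Request:
{"fn": "drive_tool", "kwargs": {"offset": [[0, 0, 0], [0, 0, 0], [0, 0, 3], [0, 0, 0], [0, 0, 0], [0, 0, 0]], "angular": [[0, 0, 0], [0, 0, 0], [0, 0, 0], [0, 0, 0], [0, 0, 0], [0, 0, 0]], "gripper": [0.5, 0.5, 0.5, 0.5, 0.5, 0.5]}}

```text
time_s: 20.12
eef_pos: [643.7, 89.7, 81.1]
eef_rot: [3.13, -0.264, 0.0]
contact_force: [-0.1, -0.3, 0.6]
finger_gap: 0.498
gripper_force: 0.0
```

Request:
{"fn": "drive_tool", "kwargs": {"offset": [[0, 0, 0], [0, 0, 0], [0, 0, 0], [0, 0, 0], [0, 0, 0], [0, 0, 0]], "angular": [[0, 0, 0], [0, 0, 0], [0, 0, 0], [0, 0, 0], [0, 0, 0], [0, 0, 0]], "gripper": [0.35, 0.2, 0, 0, 0, 0], "grip_force": 20}}

```text
time_s: 20.88
eef_pos: [643.8, 89.8, 81.2]
eef_rot: [-3.13, 0.264, -0.0]
contact_force: [1.2, 0.6, -0.1]
finger_gap: 0.305
gripper_force: 20.0
```

Request:
{"fn": "drive_tool", "kwargs": {"offset": [[0, 0, 0], [0, 0, 0], [0, 0, 5], [0, 0, 0], [0, 0, 0], [0, 0, 0], [0, 0, 0], [0, 0, 0], [0, 0, 0]], "angular": [[0, 0, 0], [0, 0, 0], [0, 0, 0], [0, 0, 0], [0, 0, 0], [0, 0, 0], [0, 0, 0], [0, 0, 0], [0, 0, 0]], "gripper": [0.5, 0.5, 0.5, 0.5, 0.35, 0.2, 0, 0, 0]}}

```text
time_s: 22.0
eef_pos: [643.8, 89.9, 76.2]
eef_rot: [-3.13, 0.264, -0.0]
contact_force: [0.5, 0.9, -0.7]
finger_gap: 0.307
gripper_force: 20.0
```

Request:
{"fn": "drive_tool", "kwargs": {"offset": [[0, 0, 0], [0, 0, 0], [0, 0, -13], [0, 0, 0], [0, 0, 0], [0, 0, 0], [0, 0, 0], [0, 0, 0], [0, 0, 0]], "angular": [[0, 0, 0], [0, 0, 0], [0, 0, 0], [0, 0, 0], [0, 0, 0], [0, 0, 0], [0, 0, 0], [0, 0, 0], [0, 0, 0]], "gripper": [0.5, 0.5, 0.5, 0.5, 0.35, 0.2, 0, 0, 0]}}

```text
time_s: 23.12
eef_pos: [643.6, 89.8, 88.9]
eef_rot: [-3.13, 0.264, 0.001]
contact_force: [-0.0, 0.5, -0.9]
finger_gap: 0.306
gripper_force: 20.0
```

```bash
python3 - <<'E'
from asc import *
st=ctrl.sense();print(st['eef_pos'],st['finger_gap'])
s=cams.snapshot('wrist')
asc(s['img'],200,440,220,420,2)
E
```

```text
[643.5834637   89.82620755  88.86711725] 0.3062330275333143
220 *******************---------------------------------====================------------------------------------------------
222 *******************--------------------------------======================-----------------------------------------------
224 *******************-------------------------------========================----------------------------------------------
226 *******************+-----------------------------==========================---------------------------------------------
228 *******************+-----------------------------==========================---------------------------------------------
230 ********************----------------------------============================--------------------------------------------
232 ********************---------------------------=============================--------------------------------------------
234 ********************---------------------------==============================-------------------------------------------
236 *******************+----------------
[... 10759 characters left out ...]
.:::..::::::::::.:::::..::::.:.::.:.:::::::.:.::..:::-==: .................
410 ..................... .==-:..................................:..........................:........:-==: .................
412 ..................... .==-:......................................................................:-==: .................
414 ..................... .=--:......................................................................:--=: .................
416 .... ...............  .==--......................................................................:--=: .................
418 ..................... .==----: .------+************+++*******************+------------------: :----==: .......... ......
```

```bash
python3 - <<'E'
from h import *
s=cams.snapshot('wrist');H=np.array(s['hand_eye'])
def T(u,v,z):
    dd=H[:3,:3]@np.array([(u-s['cx'])/s['fx'],(v-s['cy'])/s['fy'],1]);return (H[:3,3]+dd*(z-H[2,3])/dd[2]).round(1)
for q in[(325,290),(325,348),(325,319),(292,319),(358,319)]:print(q,T(*q,-33.1))
# finger tip ends: rows ~276 at tip z=0
for q in[(296,277),(352,279)]:print(q,T(*q,0))
E
```

```text
(325, 290) [ 15.2   1.8 -33.1]
(325, 348) [-13.6   1.8 -33.1]
(325, 319) [  1.1   1.8 -33.1]
(292, 319) [  1.1 -13.  -33.1]
(358, 319) [  1.1  16.6 -33.1]
(296, 277) [  8.3 -13.5   0. ]
(352, 279) [ 7.1 16.4  0. ]
```

The wrist camera shows the rim centred between the fingers and touching both of them. The hold is on the rim, and the candlestick hangs plumb from it. I'll test-lift it.

Request:
{"fn": "drive_tool", "kwargs": {"offset": [[0, 0, 0], [0, 0, -4], [0, 0, -8], [0, 0, -8], [0, 0, 0], [0, 0, 0]], "angular": [[0, 0, 0], [0, 0, 0], [0, 0, 0], [0, 0, 0], [0, 0, 0], [0, 0, 0]], "gripper": [0, 0, 0, 0, 0, 0], "grip_force": 30}}

```text
time_s: 23.98
eef_pos: [643.6, 89.7, 109.1]
eef_rot: [3.13, -0.264, -0.0]
contact_force: [-0.6, -0.2, -5.3]
finger_gap: 0.303
gripper_force: 30.0
```

```bash
cat > rim.py <<'E'
from h import *
st=ctrl.sense();s=cams.snapshot('wrist');H=np.array(s['hand_eye']);print(st['eef_pos'],st['contact_force'],st['ft_torque'],st['finger_gap'])
def T(u,v,z):
    dd=H[:3,:3]@np.array([(u-s['cx'])/s['fx'],(v-s['cy'])/s['fy'],1]);return (H[:3,3]+dd*(z-H[2,3])/dd[2]).round(1)
im=s['img'].max(2)
m=((im[285:355,285:365]<52)).astype('uint8')   # dark bore
n,L,sta,c=cv2.connectedComponentsWithStats(m);k=L[34,40];print('bore',sta[k],c[k]+[285,285],T(*(c[k]+[285,285]),-33.1))
for r in nets.trace('wrist','candlestick_nozzle')[:4]:
    ys,xs=np.where(r['pixels']);print(r['p'],r['pixel'],xs.min(),xs.max(),ys.min(),ys.max())
E
python3 rim.py
```

```text
[643.62753797  89.72226981 109.0825089 ] [-0.62759693 -0.16602609 -5.32452519] [ 0.02086847  0.01190751 -0.03918078] 0.30285294205896374
bore [  18   17   41   37 1206] [323.08955224 320.26699834] [  0.5   1.  -33.1]
0.89 [144.7, 157.6] 84 236 108 178
0.79 [178.0, 56.2] 0 100 142 206
0.74 [108.4, 325.7] 290 357 66 151
0.56 [286.2, 322.8] 290 355 213 349
```

```bash
python3 - <<'E'
from h import *
s=cams.snapshot('wrist');H=np.array(s['hand_eye'])
def T(u,v,z):
    dd=H[:3,:3]@np.array([(u-s['cx'])/s['fx'],(v-s['cy'])/s['fy'],1]);return (H[:3,3]+dd*(z-H[2,3])/dd[2]).round(1)
im=cv2.medianBlur(s['img'],3);
for r in nets.trace('wrist','candlestick_nozzle'):
    p=r['pixels']
    if p[225:235,310:335].any():
        for y in range(210,285,6):
            x=np.where(p[y])[0]
            if len(x):print(y,x.min(),x.max())
        x=np.where(p[213:262])[1];print('extent',x.min(),x.max(),T(x.min(),238,86),T(x.max(),238,86),T(323,np.where(p.any(1))[0].min(),86))
E
```

```text
216 312 334
222 301 345
228 297 350
234 294 353
240 293 354
246 292 355
252 292 355
258 293 353
264 297 349
270 303 344
276 308 339
282 304 342
extent 292 355 [  6.2 -22.8  86. ] [ 6.2 25.3 86. ] [24.9  0.9 86. ]
```

Request:
{"fn": "drive_tool", "kwargs": {"offset": [[0, 0, -12], [0, 0, -20], [0, 0, -20], [0, 0, -14], [0, 0, -5], [0, 0, 0]], "angular": [[0, 0, 0], [0, 0, 0], [0, 0, 0], [0, 0, 0], [0, 0, 0], [0, 0, 0]], "gripper": [0, 0, 0, 0, 0, 0]}}

```text
time_s: 24.92
eef_pos: [643.7, 89.8, 180.2]
eef_rot: [3.13, -0.264, 0.0]
contact_force: [0.6, -0.3, -4.4]
finger_gap: 0.305
gripper_force: 30.0
```

Request:
{"fn": "drive_tool", "kwargs": {"offset": [[0.2, 8, 0], [0.6, 17, 0], [0.8, 26, 0], [1, 31, 0], [1, 31, 0], [1, 31, 0], [1, 31, 0], [1, 31, 0], [1, 31, 0], [0.5, 26, 0]], "angular": [[0, 0, 0], [0, 0, 0], [0, 0, 0], [0, 0, 0], [0, 0, 0], [0, 0, 0], [0, 0, 0], [0, 0, 0], [0, 0, 0], [0, 0, 0]], "gripper": [0, 0, 0, 0, 0, 0, 0, 0, 0, 0]}}

```text
time_s: 26.18
eef_pos: [606.6, -173.2, 179.6]
eef_rot: [3.13, -0.266, -0.001]
contact_force: [0.7, -0.1, -3.9]
finger_gap: 0.305
gripper_force: 30.0
```

Request:
{"fn": "drive_tool", "kwargs": {"offset": [[0.8, 24, 0], [0.6, 18, 0], [0.5, 13, 0], [0.4, 7, 0], [0.2, 3.7, 0], [0, 0, 0], [0, 0, 0], [0, 0, 0]], "angular": [[0, 0, 0], [0, 0, 0], [0, 0, 0], [0, 0, 0], [0, 0, 0], [0, 0, 0], [0, 0, 0], [0, 0, 0]], "gripper": [0, 0, 0, 0, 0, 0, 0, 0]}}

```text
time_s: 27.18
eef_pos: [599.2, -235.7, 180.1]
eef_rot: [-3.13, 0.263, -0.0]
contact_force: [-1.0, -0.5, -4.8]
finger_gap: 0.303
gripper_force: 30.0
```

```bash
python3 rim.py
```

```text
[ 599.22167404 -235.68210884  180.09274216] [-1.02660188 -0.4513477  -4.78636413] [0.0137067  0.00895914 0.01189264] 0.3034462480818444
bore [  18   17   41   38 1239] [323.15577078 320.37449556] [  0.4   1.  -33.1]
0.61 [140.3, 3.2] 0 6 121 155
```

Request:
{"fn": "drive_tool", "kwargs": {"offset": [[-0.8, 0, 8], [0, 0, 10], [0, 0, 5], [0, 0, 2], [0, 0, 1], [0, 0, 0], [0, 0, 0]], "angular": [[0, 0, 0], [0, 0, 0], [0, 0, 0], [0, 0, 0], [0, 0, 0], [0, 0, 0], [0, 0, 0]], "gripper": [0, 0, 0, 0, 0, 0, 0]}}

```text
time_s: 28.15
eef_pos: [598.5, -236.0, 154.4]
eef_rot: [3.13, -0.264, 0.001]
contact_force: [0.3, -0.2, -4.2]
finger_gap: 0.304
gripper_force: 30.0
```

Request:
{"fn": "drive_tool", "kwargs": {"offset": [[0, 0, 1], [0, 0, 1], [0, 0, 1], [0, 0, 0], [0, 0, 0]], "angular": [[0, 0, 0], [0, 0, 0], [0, 0, 0], [0, 0, 0], [0, 0, 0]], "gripper": [0, 0, 0, 0, 0]}}

```text
time_s: 28.78
eef_pos: [598.5, -236.0, 151.3]
eef_rot: [3.13, -0.264, 0.001]
contact_force: [-0.0, -0.8, -3.5]
finger_gap: 0.3
gripper_force: 30.0
```

Request:
{"fn": "drive_tool", "kwargs": {"offset": [[0, 0, 1], [0, 0, 1], [0, 0, 0.5], [0, 0, 0], [0, 0, 0]], "angular": [[0, 0, 0], [0, 0, 0], [0, 0, 0], [0, 0, 0], [0, 0, 0]], "gripper": [0, 0, 0, 0, 0]}}

```text
time_s: 29.4
eef_pos: [598.5, -236.1, 148.8]
eef_rot: [3.13, -0.264, 0.001]
contact_force: [1.2, 0.7, -2.4]
finger_gap: 0.301
gripper_force: 30.0
```

Request:
{"fn": "drive_tool", "kwargs": {"offset": [[0, 0, 1], [0, 0, 1], [0, 0, 0], [0, 0, 0]], "angular": [[0, 0, 0], [0, 0, 0], [0, 0, 0], [0, 0, 0]], "gripper": [0, 0, 0, 0]}}

```text
time_s: 29.9
eef_pos: [598.5, -236.1, 146.9]
eef_rot: [3.13, -0.264, 0.001]
contact_force: [0.4, 0.2, -0.5]
finger_gap: 0.301
gripper_force: 30.0
```

```bash
python3 - <<'E'
from h import *
f=[]
for i in range(6):
    s=ctrl.sense();f.append(s['contact_force'][2]);cams.snapshot('top')
print(s['eef_pos'],np.mean(f),f)
E
```

```text
[ 598.40475148 -236.00213947  146.68257009] -0.19671787009801922 [np.float64(-0.5033942462931261), np.float64(-0.03087773149734152), np.float64(0.4136825142481773), np.float64(-0.2621928064144229), np.float64(-0.5964507934858233), np.float64(-0.20107415714557864)]
```

Almost all the weight is on the foam now. I'll lower the grip force, then open gently.

Request:
{"fn": "drive_tool", "kwargs": {"offset": [[0, 0, 0], [0, 0, 0]], "angular": [[0, 0, 0], [0, 0, 0]], "gripper": [0, 0], "grip_force": 4}}

```text
time_s: 30.45
eef_pos: [598.2, -235.9, 146.5]
eef_rot: [-3.13, 0.264, 0.001]
contact_force: [0.1, 0.2, 1.6]
finger_gap: 0.313
gripper_force: 4.0
```

Request:
{"fn": "drive_tool", "kwargs": {"offset": [[0, 0, 0], [0, 0, 0], [0, 0, 0], [0, 0, 0], [0, 0, 0], [0, 0, 0], [0, 0, 0]], "angular": [[0, 0, 0], [0, 0, 0], [0, 0, 0], [0, 0, 0], [0, 0, 0], [0, 0, 0], [0, 0, 0]], "gripper": [0.33, 0.36, 0.4, 0.45, 0.5, 0.5, 0.5]}}

```text
time_s: 31.32
eef_pos: [598.4, -236.0, 146.6]
eef_rot: [-3.13, 0.264, -0.0]
contact_force: [0.2, -0.2, -0.0]
finger_gap: 0.5
gripper_force: 0.0
```

```bash
python3 rim.py
```

```text
[ 598.35942547 -235.96777074  146.5969493 ] [ 0.1878087 -0.1503417 -0.0237472] [ 0.00982137 -0.00389009 -0.01387032] 0.49995199107515914
bore [  18   16   41   39 1245] [322.8562249  319.94297189] [  0.7   0.8 -33.1]
0.55 [284.9, 324.4] 290 356 212 349
```

Request:
{"fn": "drive_tool", "kwargs": {"offset": [[0, 0, -15], [0, 0, -25], [0, 0, -30], [0, 0, -30], [-30, 0, -20], [-60, 0, 0], [0, 0, 0], [0, 0, 0]], "angular": [[0, 0, 0], [0, 0, 0], [0, 0, 0], [0, 0, 0], [0, 0, 0], [0, 0, 0], [0, 0, 0], [0, 0, 0]], "gripper": [0.5, 0.5, 0.5, 0.5, 0.5, 0.5, 0.5, 0.5]}}

```text
time_s: 32.42
eef_pos: [510.2, -221.3, 268.1]
eef_rot: [3.129, -0.264, 0.004]
contact_force: [0.0, -1.1, 0.4]
finger_gap: 0.498
gripper_force: 0.0
```

```bash
python3 - <<'E'
from h import *
st=ctrl.sense();s=cams.snapshot('wrist');pose=(st['eef_pos'],st['eef_rot']);print(pose)
for r in nets.trace('wrist','candlestick_nozzle')[:4]:
    p=r['pixels'];ys,xs=np.where(p);print(r['p'],r['pixel'],xs.min(),xs.max(),ys.min(),ys.max())
    print('rgb',s['img'][p].mean(0).round(), 'at z120',onz(s,r['pixel'][::-1],120,pose).round(1))
im=s['img'];R=Ro.from_rotvec(pose[1]).as_matrix()@np.array(s['hand_eye'])[:3,:3];o=ray(s,(0,0),pose)[0]
for X in([598.3,-236,180],[598.3,-236,58]):
    c=R.T@(np.array(X)-o);print('exp px',s['cx']+s['fx']*c[0]/c[2],s['cy']+s['fy']*c[1]/c[2])
import asc
asc.asc(im,240,400,100,300,3)
E
```

```text
(array([ 510.16349077, -221.26320511,  268.06882793]), array([ 3.12924642, -0.26407502,  0.00360065]))
0.7 [127.7, 325.5] 299 347 101 152
rgb [157. 152. 143.] at z120 [ 597.  -239.3  120. ]
0.62 [54.3, 29.9] 0 52 26 75
rgb [122.  63.  74.] at z120 [694.8  -9.1 120. ]
exp px 321.19408736123523 123.89431901863246
exp px 321.70400937158985 128.9767447297778
100 +++++##-%%%%%%%%*+-===+%%%%%%%%%%#***+++%%%%%%%%**%%%%
103 +++++##+%%%%%%%%*+=#****%%%%%%%%*****++*%%%%%%%%**%%%%
106 ++++=##+%%%%%%%%*+-*%%%%%%%%%%%%%%%%*=++%%%%%%%%**%%%%
109 +++++##-%%%%%%%%*+-*%%%%%%=--=%%%%%%*=+#%%%%%%%%**%%%%
112 +++++##=%%%%%%%%*++*%#%%%------%%%+%*=+*%%%%%%%%**%%%%
115 +++++##:%%%%%%%%%%%*%%%%--------%%%+*%%%%%%%%%%%**%%%%
118 +++++##:%%%%%%%%%%%*+%%#--------+%%--%%%%%%%%%%#**%%%%
121 +++++##:%%%%%%%%%%%*+%%---------+%%--%%%%%%%%%%#*#%%%%
124 +++++##:%%%%%%%%%%%*+%%---------*%%--%%%%%%%%%%#*#%%%%
127 +++++##-%%%%%%%%%%%*+%%#--------%%%--%%%%%%%%%%%**%%%%
130 +++++##-%%%%%%%%%%%*+#%#-------=%%#--%%%%%%%%%%***%%%%
133 +++++##-%%%%%%%%%%%++*%%%-----=%%%---%%%%%%%%%%=*%%%%%
136 +++++##=%%%%%%%%%%%+**#%%%%+-+%
[... 2509 characters left out ...]
+++++++++:-=::::::::::::::::::::::::::::::::::-++++
268 +++++++++++-+++-::::::::::::::::::::::::::::::::-+++++
271 ++++++++++++**+:::::::::::::::::::::::::::::::::++++++
274 +++++++++++=+*+:::=::::::::::::::::::::::::::::-++++++
277 +++++++++++--**+=:::::::::::::::::::::::::::-::+++++++
280 ++++++++----.-*++-::::::::::::::::::::::::: ----=+++++
283 +++++------- -**+:::::::::::::::::::::::::: :------=++
286 +++++------: .+*-:::::::::::::::::::::::::: .-------++
289 ++++-------. :+*--:::::::::::::::::::::::::  -------=+
292 +++=-------  :=---:::::::::::::::::::::::::  :-------+
295 +++-------:  .=:---::::::::::::::::::::::::  .-------=
298 ++=-------.  .-:---::::::::::::::::::::::::   --------
```

The candlestick stands upright and centred on the foam, with the robot clear of everything. I'm handing in.

```bash
python3 -c "
from bench import ctrl
print(ctrl.finish_job())"
```

```text
the job is handed in; nothing more can be done
None
```

I pressed all three blocks and found B medium (A soft, C firm). I set B between the tray cleats, stood the silver candlestick upright on the middle of its foam, let go and handed the job in at about 32 s. I had to grip the candlestick by its rim rather than the nozzle, and the hand-in returned no verdict.

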